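# Unlock the child-resistant cap of the sanitiser tub

## Task

Unlock the blue-capped sanitiser tub: press its child-resistant cap down hard against its spring and, keeping it down, turn it counter-clockwise (seen from above) until its black pointer has gone from the red mark to the green mark. Then let it spring back up and take the gripper away. Leave the yellow-capped tub locked.

Things in the scene. Friction and masses are not known exactly. Their poses are not given: they have to be found in the camera images.
- blue_grip (a point): Centre of the BLUE cap's grip knob, on its upright turning axis; moves with the cap; x along its black pointer. Knob round, 45 mm across, 38 mm tall; this point is 18 mm below its top, 20 mm above the flat ledge of the 80 mm wide skirt below it (18 mm high; fingertips may bear on the ledge). The tub (104 mm wide) is clamped to the table, 160 mm or more from its yellow-capped twin, on either side.
- blue_push (a joint): How far the blue cap is pressed down: 0 = up, 0.007 m = fully down on a hard stop. A spring resists with 9 N at the top, 14 N fully down. The cap turns only while pressed down at least 5.5 mm. Let go at the red or green mark it springs up by itself; let go in between, it stays caught down.
- blue_cap (a joint): Turn of the blue cap, rad, growing counter-clockwise seen from above: 0 = locked, pointer at the red mark on the tub's shoulder; 1.2 = pointer at the green mark, open; hard stop at 1.35. The catch is passed at 0.93. Turns easily (about 0.06 N m) when pressed down; stays where it is left.
- yellow_cap (a joint): Turn of the YELLOW cap of the other tub, built just the same (0 = locked, grows counter-clockwise). It is to stay locked.
There are look-alikes about, which are no part of the job. What is shaped like the part that bears blue_grip but purple is not meant. Leave any orange look-alike of the part that bears yellow_cap alone.

How it is judged (in metres and radians):
On the way, in this order (a step that is already met when the one before it is completed fails the run):
1. the blue cap is pressed down at least 5 mm while still at its locked mark (value of joint blue_push above 0.005 m and value of joint blue_cap below 0.35 rad), for 0.05 s.
2. the blue cap has been turned past its catch (value of joint blue_cap above 0.95 rad), for 0.05 s.
At the end, for the whole second after the job is handed in: The blue cap is turned at least 0.95 rad from its locked mark (the green mark is at 1.2, the stop at 1.35), has sprung back up to within 2 mm, and is at rest; the yellow cap is still locked (turned less than 0.15 rad) (value of joint blue_cap above 0.95 rad and value of joint blue_push below 0.002 m and velocity of joint blue_cap between -0.1 and 0.1 rad/s and value of joint yellow_cap below 0.15 rad); the robot touches nothing.
It fails at once if the yellow cap is turned (value of joint yellow_cap above 0.15 rad).
It also fails if it takes over 34 s, if anything falls off the work surface, if the arm or the gripper's body presses on something with over 40 N, if the wrist force passes 120 N, or if a joint passes its speed limit or range.

## Robot

A 6-joint arm with a two-finger parallel gripper is mounted at the origin on the work surface. World frame = base frame: x ahead of the robot, y to its left, z up, the work surface at z = 0. Lengths are in mm, angles in rad, forces in N, time in s.
With the tool pointing down it reaches from about 275 to 750 mm from the base axis. Payload 10.2 kg.
Tool frame: the origin (TCP) lies at the very end of the fingers, on their centre line; the grasp point (between the pads) lies 19 mm behind it; z points along the fingers, y is the direction in which the jaws open and shut (so a half turn about z gives the same grasp; the last joint's range is limited). The gripper opens to 85 mm and grips with 20 to 120 N. Pads are 22 mm wide; open, the fingers measure 114 mm over their backs; the gripper's body (76 mm by 85 mm) begins 54 mm behind the grasp point. The pads swing forward as they close: fully open they stand 13 mm farther back than shut.
Start: joints at [-1.54, 0.313, 1.498, -0, 1.331, -0.223], TCP at [131.806, -508.191, 231.294] pointing down, gripper open.
Joint ranges: [-2.94, 2.94], [-0.97, 2.17], [0.19, 2.56], [-1.23, 4.37], [0.02, 3.11], [-2.88, 2.88]. Speed limits (rad/s): [2.39, 2.39, 3.01, 3.14, 3.14, 3.14].

## Interface

Orientations are given as a unit quaternion [w, x, y, z].
In Python, from rig import sensors, imaging, ctrl gives the robot as it stands.
- The arm moves only by the shell command python3 -m creep 'ROWS' [FORCE]. ROWS is JSON, a list of rows, each an object with "grip": the finger opening in mm, from 0 to 85.4; "linear": the shift along the tool's x, y, z in mm, a list of three; "rot": the turn, a rotation vector about the tool's x, y, z in rad, a list of three. A call has 1 to 12 rows; each row shifts and turns the commanded pose from where the row before left it, along the tool's axes as they then stand; what a row does not reach is not made up. A row lasts 1/12 s, in which the tool goes at most 41.7 mm and 7.16 degrees, less where a joint would pass 70% of its speed; a pose out of reach is approached as far as the arm can. A call with a gripper value outside its range is refused whole. The fingers move at their own pace and stop on an object; FORCE is the grip in N (left out, the last holds). Time passes only in rows, so rows that do not move let the fingers close. It gives the time, the measured TCP pose, the force and the opening at its end, in the units of the state.
- sensors.sense(): the state, without advancing time (a new reading comes with each control period).
- imaging.capture(name): name is "side" or "top" or "wrist"; returns (picture, depth): 480x640x3 uint8, red, green, blue; 480x640 float32, mm along the optical axis (not along the pixel's ray), 0 where there is no reading.
- imaging.camera_params(name): a dict with "intrinsics" (3x3 intrinsics, pixels), "R" (3x3) and "t" (3): a world point X has camera coordinates R X + t. Camera axes: x right, y down, z forward; pixel columns grow to the right and rows downward; lengths in mm; the calibration is good to about 2 mm. A picture is of the moment at which its call begins: read the wrist's pose just before it. camera_params takes no time and is no camera call; for the wrist camera it gives the pose at the moment of the call.
- ctrl.finish_job(): hands the job in, once; it reports no verdict.
The state is a dict: "time_s": time; "joints": joint angles; "dq": joint speeds; "tau": joint torques, N m; "eef_pos": TCP position; "ee_rot": TCP orientation; "force": force on the tool from outside, world axes, zero at the start; "wrist_torque": the same for the moment, N m; "grip_width": opening from 0.0 (shut) to 1.0 (fully open).
Only numpy, scipy, OpenCV 4.12 (cv2) and the standard library are available. Lean on these libraries where they do the work, as an engineer would, in place of code of your own. Each camera call takes 0.05 s, during which the arm holds its last target.

## Working session

There is one attempt and no reset: what is moved stays moved. The work goes in short steps, Python scripts to look and compute and a shell command to move; the robot and the scene stay as the last step left them, time stands still between calls to the robot, and variables do not carry over. Pictures are saved under pics/ and viewed, and the job is handed in when it is done.

```bash
mkdir -p pics; ls; python3 - <<'E'
from rig import sensors, imaging, ctrl
import cv2, numpy as np
print(sensors.sense())
for n in("top","side"):
    p,d=imaging.capture(n); cv2.imwrite(f"pics/{n}0.png",p[:,:,::-1]); np.save(f"pics/{n}0.npy",d)
    print(n,imaging.camera_params(n))
E
```

```text
pics
{'time_s': 0.0, 'joints': array([-1.54042559e+00,  3.13482395e-01,  1.49846544e+00,  3.91326033e-05,
        1.33099386e+00, -2.23369415e-01]), 'dq': array([ 9.31723106e-04, -1.00921513e-04, -6.12637445e-05, -2.54285636e-04,
       -8.20189094e-04, -2.07854455e-03]), 'tau': array([-3.29844806e-05, -4.12260747e+01, -2.59746766e+01, -2.45810934e-04,
        4.17982505e-03, -2.35866725e-05]), 'eef_pos': array([ 131.79391001, -507.91651553,  230.70782754]), 'ee_rot': array([-6.69548049e-04,  9.91963145e-01,  1.26525348e-01,  8.39043450e-05]), 'force': array([-0.21913701, -0.98803463,  0.44448911]), 'wrist_torque': array([ 0.00413252, -0.03502178,  0.00911212]), 'grip_width': 1.001716553001059}
top {'intrinsics': array([[505.72563449,   0.        , 316.5416537 ],
       [  0.        , 505.72563449, 236.04476754],
       [  0.        ,   0.        ,   1.        ]]), 'R': array([[ 0.02952102, -0.99955922, -0.00314341],
       [-0.99599059, -0.02914965, -0.08457564],
       [ 0.08444673,  0.00562757, -0.9964121 ]]), 't': array([ -7.97632114, 444.93498949, 930.9334007 ])}
side {'intrinsics': array([[522.60547162,   0.        , 317.10610498],
       [  0.        , 522.60547162, 239.32905188],
       [  0.        ,   0.        ,   1.        ]]), 'R': array([[ 9.96646102e-01, -8.18271117e-02,  9.33852923e-04],
       [-3.90657120e-02, -4.85781977e-01, -8.73206585e-01],
       [ 7.19056217e-02,  8.70241457e-01, -4.87349348e-01]]), 't': array([-460.5155251 ,  119.32610321,  806.76666568])}
```

View pics/top0.png

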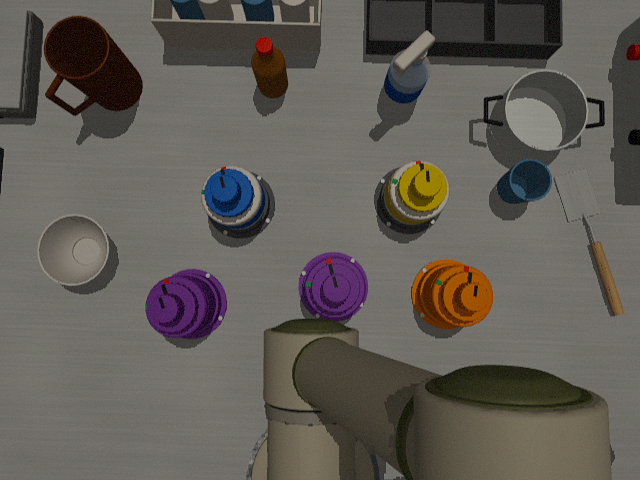

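View pics/side0.png

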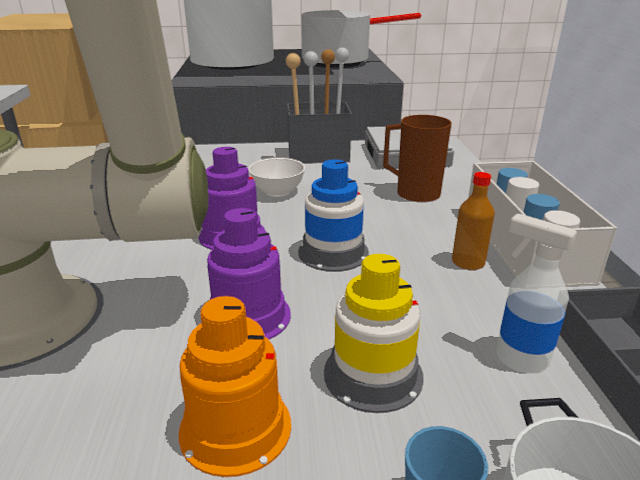

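The top view shows the blue cap at about (229,190). Things it could be confused with are the yellow cap (424,185), the orange one (462,295) and the purple ones (170,305) and (335,288). I choose blue at (229,190) and will check it in a close crop.

```bash
cat > h.py <<'E'
import numpy as np
from rig import imaging
def w(n,u,v,z,c=None):
    c=c or imaging.camera_params(n);K,R,t=c["intrinsics"],c["R"],c["t"]
    return R.T@(np.linalg.inv(K)@[u,v,1]*z-t)
def cloud(n,d,c=None):
    c=c or imaging.camera_params(n);K,R,t=c["intrinsics"],c["R"],c["t"]
    v,u=np.mgrid[:480,:640]
    P=np.stack([(u-K[0,2])/K[0,0]*d,(v-K[1,2])/K[1,1]*d,d],-1)
    return (P-t)@R
E
python3 - <<'E'
import cv2, numpy as np
from h import *
a=cv2.imread("pics/top0.png"); b=cv2.imread("pics/side0.png")
A=cv2.resize(a[150:250,180:290],None,fx=5,fy=5,interpolation=cv2.INTER_CUBIC)[:,:400]
B=cv2.resize(b[150:270,295:375],None,fx=4.17,fy=4.17,interpolation=cv2.INTER_CUBIC)[:500]
cv2.imwrite("pics/crop0.png",np.hstack([A,B[:, :400]]))
for n in("top","side"):
    im=cv2.imread(f"pics/{n}0.png").astype(int);d=np.load(f"pics/{n}0.npy")
    P=cloud(n,d); bl=(im[...,0]>120)&(im[...,2]<70)&(d>0)
    m=np.zeros_like(bl); 
    if n=="top": m[150:245,190:285]=1
    else: m[150:265,300:370]=1
    p=P[bl&m]; print(n,len(p)); z=p[:,2]
    print(np.histogram(z,bins=np.arange(100,220,5)))
    zt=np.percentile(z,99); t=p[z>zt-6]; print(zt,len(t),t.mean(0),t.min(0),t.max(0), cv2.minEnclosingCircle(t[:,:2].astype(np.float32)))
E
```

```text
top 1154
(array([  0,   0,   2,   0,   0,   0,  11, 630,  53,   0,   0,   0,   0,
         0, 110, 348,   0,   0,   0,   0,   0,   0,   0]), array([100, 105, 110, 115, 120, 125, 130, 135, 140, 145, 150, 155, 160,
       165, 170, 175, 180, 185, 190, 195, 200, 205, 210, 215]))
178.70040801441513 456 [503.24921352 153.20319921 176.04753832] [484.0918143  133.07796575 172.71236568] [524.99106589 173.48528886 179.60333098] ((504.88134765625, 153.8984375), 21.287872314453125)
side 2493
(array([  0,   0,   0,   0,  46, 111, 120, 374,  74,  69,  59,  62,  67,
        61,  70, 186,   0,   0,   0,   0,   0,   0,   0]), array([100, 105, 110, 115, 120, 125, 130, 135, 140, 145, 150, 155, 160,
       165, 170, 175, 180, 185, 190, 195, 200, 205, 210, 215]))
177.46843404949493 235 [503.31611304 145.9046873  176.04748   ] [482.34822288 127.57447794 171.50778995] [524.50224334 171.96507997 178.44148862] ((503.2149658203125, 150.4550323486328), 23.036317825317383)
```

View pics/crop0.png

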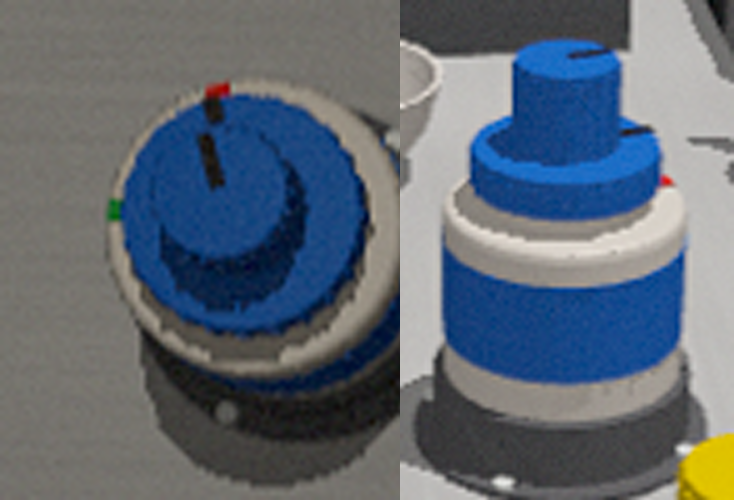

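The crop confirms blue: the black pointer sits at the red mark, with the green mark counter-clockwise from it. The two views agree on the axis at about (504,152), top z 176 and ledge z 138, which fits the 38 mm knob height. Next I move above it, keeping the yaw.

```bash
python3 -m creep '[{"grip":85,"linear":[0,0,-30],"rot":[0,0,0]},{"grip":85,"linear":[26,-27,0],"rot":[0,0,0]},{"grip":85,"linear":[26,-27,0],"rot":[0,0,0]},{"grip":85,"linear":[26,-27,0],"rot":[0,0,0]},{"grip":85,"linear":[26,-27,0],"rot":[0,0,0]},{"grip":85,"linear":[26,-27,0],"rot":[0,0,0]},{"grip":85,"linear":[26,-27,0],"rot":[0,0,0]},{"grip":85,"linear":[26,-27,0],"rot":[0,0,0]},{"grip":85,"linear":[26,-27,0],"rot":[0,0,0]},{"grip":85,"linear":[26,-27,0],"rot":[0,0,0]}]' 40
```

```text
time_s: 0.93
eef_pos: [297.6, -212.4, 261.2]
ee_rot: [-0.0, 0.992, 0.126, 0.0]
force: [-0.1, -0.3, 0.5]
grip_width: 0.996
```

```bash
python3 -m creep '[{"grip":85,"linear":[26,-27,0],"rot":[0,0,0]},{"grip":85,"linear":[26,-27,0],"rot":[0,0,0]},{"grip":85,"linear":[26,-27,0],"rot":[0,0,0]},{"grip":85,"linear":[26,-27,0],"rot":[0,0,0]},{"grip":85,"linear":[26,-27,0],"rot":[0,0,0]},{"grip":85,"linear":[26,-27,0],"rot":[0,0,0]},{"grip":85,"linear":[26,-27,0],"rot":[0,0,0]},{"grip":85,"linear":[26,-27,0],"rot":[0,0,0]},{"grip":85,"linear":[26,-27,0],"rot":[0,0,0]},{"grip":85,"linear":[26,-27,0],"rot":[0,0,0]},{"grip":85,"linear":[0,0,0],"rot":[0,0,0]},{"grip":85,"linear":[0,0,0],"rot":[0,0,0]}]'
python3 - <<'E'
from rig import sensors, imaging
import cv2, numpy as np
from h import *
c=imaging.camera_params("wrist"); p,d=imaging.capture("wrist"); cv2.imwrite("pics/w1.png",p[:,:,::-1])
P=cloud("wrist",d,c); im=p.astype(int); m=(im[...,2]>110)&(im[...,0]<70)&(d>0)&(P[...,2]>165)&(P[...,2]<185)
q=P[m]; print(len(q)); 
if len(q): print(q.mean(0),q.min(0),q.max(0),cv2.minEnclosingCircle(q[:,:2].astype(np.float32)))
E
```

```text
time_s: 1.93
eef_pos: [481.2, 113.7, 260.5]
ee_rot: [-0.0, 0.992, 0.128, -0.001]
force: [-0.0, -0.5, -1.0]
grip_width: 0.997
3963
[504.28353729 154.15521558 175.78194936] [480.62726824 131.73140678 165.3076488 ] [526.29002771 177.12668    178.23037756] ((503.3420104980469, 154.37330627441406), 23.017297744750977)
```

View pics/w1.png

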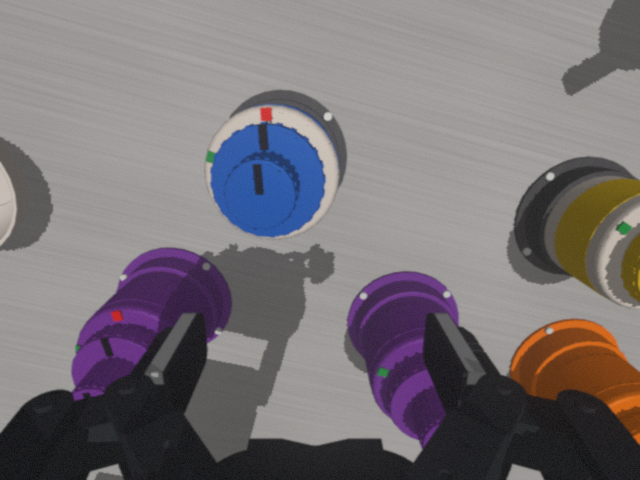

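The wrist view shows the blue knob top at about (259,187), with its pointer at the red mark (266,115). It gives an axis of (503.7,154.0), top z 176. Now I centre over it and descend.

```bash
python3 -m creep '[{"grip":85,"linear":[16,-16.5,0],"rot":[0,0,0]},{"grip":85,"linear":[16,-16.5,0],"rot":[0,0,0]},{"grip":85,"linear":[0,0,25],"rot":[0,0,0]},{"grip":85,"linear":[0,0,25],"rot":[0,0,0]},{"grip":85,"linear":[0,0,20],"rot":[0,0,0]},{"grip":85,"linear":[0,0,0],"rot":[0,0,0]},{"grip":85,"linear":[0,0,0],"rot":[0,0,0]}]'
python3 - <<'E'
from rig import sensors, imaging
import cv2, numpy as np
from h import *
print(sensors.sense()["eef_pos"])
c=imaging.camera_params("wrist"); p,d=imaging.capture("wrist"); cv2.imwrite("pics/w2.png",p[:,:,::-1])
P=cloud("wrist",d,c); im=p.astype(int); m=(im[...,2]>110)&(im[...,0]<70)&(d>0)&(P[...,2]>170)&(P[...,2]<185)
q=P[m]; print(len(q)); 
if len(q): print(q.mean(0),q.min(0),q.max(0),cv2.minEnclosingCircle(q[:,:2].astype(np.float32)))
E
```

```text
time_s: 2.57
eef_pos: [503.6, 151.4, 191.5]
ee_rot: [0.0, 0.992, 0.126, -0.001]
force: [1.6, -0.2, 0.3]
grip_width: 0.994
[503.61041014 151.36707156 191.52375473]
4398
[509.59449222 154.48301046 175.83726736] [490.92681762 131.52752618 170.45383514] [526.38691717 177.12807932 178.14273543] ((504.0173034667969, 154.36802673339844), 22.847448348999023)
```

View pics/w2.png

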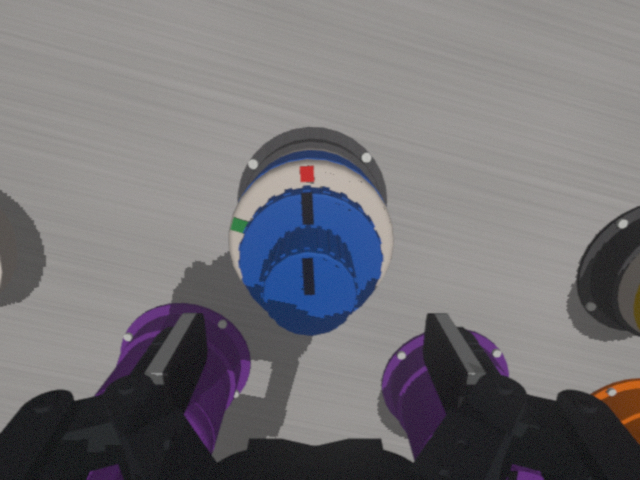

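The knob at (309,275) lies between the fingers, with the finger midpoint at about x=315. That puts it about 2 mm to +y, consistent with the numbers. I correct for this and descend.

```bash
python3 -m creep '[{"grip":85,"linear":[0.5,-2,0],"rot":[0,0,0]},{"grip":85,"linear":[0,0,16],"rot":[0,0,0]},{"grip":85,"linear":[0,0,16],"rot":[0,0,0]},{"grip":85,"linear":[0,0,14],"rot":[0,0,0]},{"grip":85,"linear":[0,0,0],"rot":[0,0,0]},{"grip":85,"linear":[0,0,0],"rot":[0,0,0]}]'
python3 -m creep '[{"grip":40,"linear":[0,0,0],"rot":[0,0,0]},{"grip":40,"linear":[0,0,0],"rot":[0,0,0]},{"grip":40,"linear":[0,0,0],"rot":[0,0,0]},{"grip":40,"linear":[0,0,0],"rot":[0,0,0]},{"grip":40,"linear":[0,0,0],"rot":[0,0,0]},{"grip":40,"linear":[0,0,0],"rot":[0,0,0]},{"grip":40,"linear":[0,0,0],"rot":[0,0,0]},{"grip":40,"linear":[0,0,0],"rot":[0,0,0]}]' 60
```

```text
time_s: 3.12
eef_pos: [504.2, 154.4, 146.3]
ee_rot: [0.0, 0.992, 0.126, 0.0]
force: [0.3, 0.2, 0.0]
grip_width: 0.995
time_s: 3.78
eef_pos: [504.3, 154.3, 146.4]
ee_rot: [0.0, 0.992, 0.127, 0.001]
force: [-1.3, -1.9, 5.3]
grip_width: 0.501
```

The gripper closed on the knob at about 43–45 mm. Now I press.

```bash
python3 -m creep '[{"grip":40,"linear":[0,0,2],"rot":[0,0,0]},{"grip":40,"linear":[0,0,2],"rot":[0,0,0]},{"grip":40,"linear":[0,0,2],"rot":[0,0,0]},{"grip":40,"linear":[0,0,0],"rot":[0,0,0]},{"grip":40,"linear":[0,0,0],"rot":[0,0,0]}]' 80
```

```text
time_s: 4.2
eef_pos: [504.4, 154.4, 141.1]
ee_rot: [0.0, 0.992, 0.127, 0.001]
force: [-3.0, -2.3, 12.6]
grip_width: 0.493
```

```bash
python3 -m creep '[{"grip":40,"linear":[0,0,1.5],"rot":[0,0,0]},{"grip":40,"linear":[0,0,1.5],"rot":[0,0,0]},{"grip":40,"linear":[0,0,0],"rot":[0,0,0]},{"grip":40,"linear":[0,0,0],"rot":[0,0,0]},{"grip":40,"linear":[0,0,0],"rot":[0,0,0]}]' 80
```

```text
time_s: 4.62
eef_pos: [504.6, 154.4, 139.3]
ee_rot: [0.0, 0.992, 0.127, 0.002]
force: [-6.7, -3.4, 21.6]
grip_width: 0.495
```

Force is above the spring's 14 N, so the cap is on the hard stop. I turn it counter-clockwise, which is a negative rotation about tool z.

```bash
python3 -m creep '[{"grip":40,"linear":[0,0,1],"rot":[0,0,0]},{"grip":40,"linear":[0,0,0],"rot":[0,0,-0.1]},{"grip":40,"linear":[0,0,0],"rot":[0,0,-0.1]},{"grip":40,"linear":[0,0,0],"rot":[0,0,-0.1]},{"grip":40,"linear":[0,0,0],"rot":[0,0,0]}]' 80; python3 - <<'E'
from rig import sensors
s=sensors.sense();print(s["wrist_torque"],s["joints"])
E
```

```text
time_s: 5.03
eef_pos: [504.6, 154.6, 139.2]
ee_rot: [0.001, 0.961, 0.276, 0.002]
force: [-10.6, -2.0, 30.8]
grip_width: 0.491
[-0.24668614  2.01609035  0.03567777] [ 7.51504521e-02  4.07395656e-01  1.61853180e+00 -2.55188109e-04
  1.11183897e+00  1.08662396e+00]
```

```bash
python3 -m creep '[{"grip":40,"linear":[0,0,0],"rot":[0,0,-0.1]},{"grip":40,"linear":[0,0,0],"rot":[0,0,-0.1]},{"grip":40,"linear":[0,0,0],"rot":[0,0,-0.1]},{"grip":40,"linear":[0,0,0],"rot":[0,0,-0.1]},{"grip":40,"linear":[0,0,0],"rot":[0,0,-0.1]},{"grip":40,"linear":[0,0,0],"rot":[0,0,-0.1]},{"grip":40,"linear":[0,0,0],"rot":[0,0,-0.1]},{"grip":40,"linear":[0,0,0],"rot":[0,0,-0.1]},{"grip":40,"linear":[0,0,0],"rot":[0,0,-0.1]},{"grip":40,"linear":[0,0,0],"rot":[0,0,-0.03]},{"grip":40,"linear":[0,0,0],"rot":[0,0,0]},{"grip":40,"linear":[0,0,0],"rot":[0,0,0]}]' 80; python3 - <<'E'
from rig import sensors, imaging
import cv2
s=sensors.sense();print(s["wrist_torque"],s["joints"])
p,d=imaging.capture("wrist"); cv2.imwrite("pics/w3.png",p[:,:,::-1])
p,d=imaging.capture("top"); cv2.imwrite("pics/t3.png",p[:,:,::-1])
E
```

```text
time_s: 6.03
eef_pos: [504.2, 154.5, 139.2]
ee_rot: [0.001, 0.737, 0.676, 0.001]
force: [-12.2, -2.7, 32.5]
grip_width: 0.494
[-0.39489032  2.52486112  0.04529992] [ 7.51527059e-02  4.07183513e-01  1.61886295e+00 -5.07452522e-04
  1.11300231e+00  1.61632965e-01]
```

View pics/w3.png

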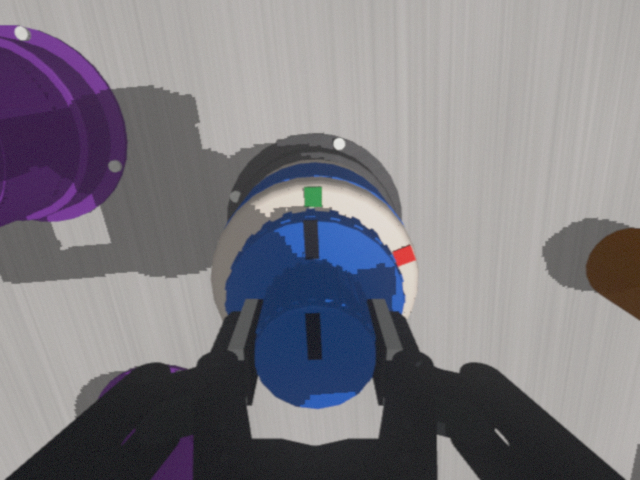

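The pointer at (311,240) now lines up with the green mark at (313,197), with red at (404,257). The tool has turned 1.23 rad. Next I let it rise, open and withdraw.

```bash
python3 -m creep '[{"grip":40,"linear":[0,0,-3],"rot":[0,0,0]},{"grip":40,"linear":[0,0,-3],"rot":[0,0,0]},{"grip":40,"linear":[0,0,-3],"rot":[0,0,0]},{"grip":40,"linear":[0,0,0],"rot":[0,0,0]},{"grip":85,"linear":[0,0,0],"rot":[0,0,0]},{"grip":85,"linear":[0,0,0],"rot":[0,0,0]},{"grip":85,"linear":[0,0,0],"rot":[0,0,0]},{"grip":85,"linear":[0,0,0],"rot":[0,0,0]},{"grip":85,"linear":[0,0,0],"rot":[0,0,0]},{"grip":85,"linear":[0,0,0],"rot":[0,0,0]}]'
```

```text
time_s: 6.97
eef_pos: [503.8, 154.5, 144.2]
ee_rot: [-0.0, 0.737, 0.676, -0.0]
force: [0.0, -0.2, 0.3]
grip_width: 0.996
```

```bash
python3 -m creep '[{"grip":85,"linear":[0,0,-10],"rot":[0,0,0]},{"grip":85,"linear":[0,0,-20],"rot":[0,0,0]},{"grip":85,"linear":[0,0,-30],"rot":[0,0,0]},{"grip":85,"linear":[0,0,-30],"rot":[0,0,0]},{"grip":85,"linear":[-35,0,0],"rot":[0,0,0]},{"grip":85,"linear":[-35,0,0],"rot":[0,0,0]},{"grip":85,"linear":[0,0,0],"rot":[0,0,0]},{"grip":85,"linear":[0,0,0],"rot":[0,0,0]},{"grip":85,"linear":[0,0,0],"rot":[0,0,0]}]'
python3 - <<'E'
from rig import sensors, imaging
import cv2, numpy as np
from h import *
c=imaging.camera_params("wrist"); p,d=imaging.capture("wrist"); t,_=imaging.capture("side")
cv2.imwrite("pics/w4.png",p[:,:,::-1]); cv2.imwrite("pics/s4.png",t[:,:,::-1])
P=cloud("wrist",d,c); im=p.astype(int); m=(im[...,2]>110)&(im[...,0]<70)&(d>0)&(P[...,2]>160)&(P[...,2]<185)
q=P[m]; print(len(q),np.median(q,0))
E
```

```text
time_s: 7.72
eef_pos: [497.8, 84.9, 234.8]
ee_rot: [0.0, 0.737, 0.676, 0.0]
force: [0.8, 0.2, 0.5]
grip_width: 0.994
5701 [503.31593387 154.38199063 176.01595822]
```

View pics/w4.png

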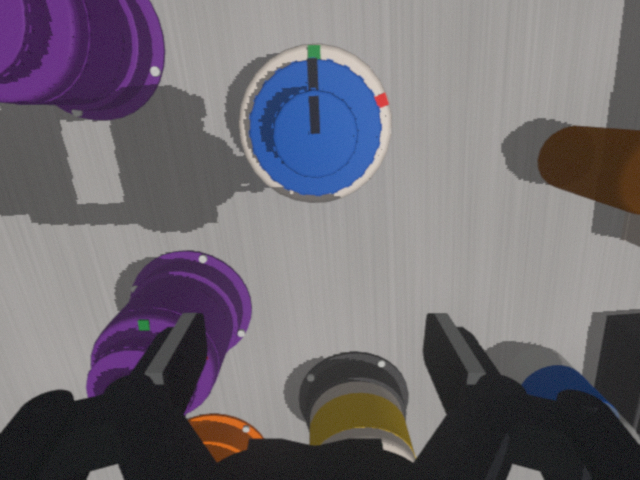

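View pics/s4.png

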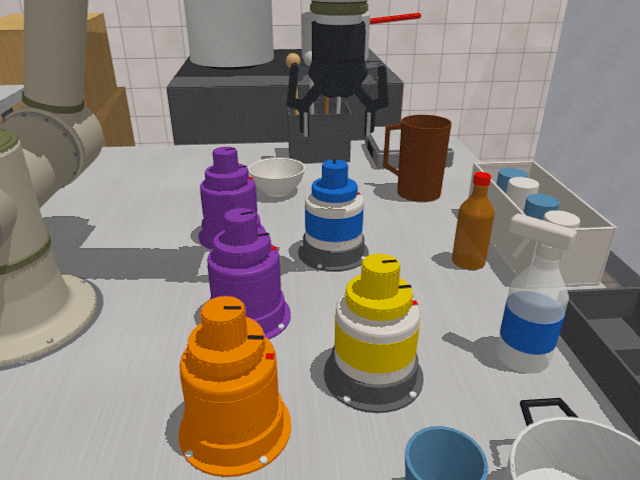

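The wrist view shows the blue pointer (313,72) at the green mark (314,51), with knob top z at 176, so the cap has sprung back up. The side view shows the yellow pointer (405,287) still at its red mark (412,302), and the gripper clear of everything.

```bash
python3 -c "
from rig import ctrl; print(ctrl.finish_job())"
```

```text
the job is handed in; nothing more can be done
None
```

The blue cap is unlocked and the job is handed in, at about 8 s of the 34 s allowed. No verdict was reported.

- **Press and turn:** I gripped the blue knob, pressed it onto its stop (21.6 N, rising to about 32 N while turning), and turned it counter-clockwise by 1.23 rad, going by the tool's measured turn.
- **Release:** I let it spring up, opened the gripper, and moved about 60 mm above it and 70 mm aside.
- **Last checks:** the blue pointer is at the green mark. The knob top is back at z = 176 mm, the same as before the press. The yellow pointer is still at its red mark, and the tool force is close to zero.
- **Disagreement:** before the grip the TCP sat about 2.5 mm off the measured knob axis, and I corrected that before closing. No check failed at the end.

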